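# Set aside the wood-filler jar with the loose cap

### The job

One of the two white jars in the plywood holder has a loose cap: its orange grip bar stands at an angle to the blue stripe instead of along it. While that jar is still in the holder, twist its cap clockwise (seen from above) until the bar lines up with the stripe, then set that jar aside for rework: set it down, not dropped, upright and flat on the floor of the red tray. Leave the jar with the tight cap in its pocket.

Things in the scene. Friction and masses are not known exactly. Their poses are not given: they have to be found in the camera images.
- jar_loose: White jar, 60 mm cube, 0.33 kg, whose cap is loose; in either pocket. Black cap 40 mm across, 64 to 76 mm above the jar's underside; on it an upright orange grip bar 40 long, 14 thick, 30 high (76 to 106 mm above the underside), centred on the jar's axis. Origin: centre of the underside, z up; the blue stripe runs over the jar along its x axis. The jar can be lifted by the bar.
- loose_cap (a joint): Angle of the loose cap, rad: the bar's long direction is jar_loose's x axis turned by this angle anticlockwise seen from above. Starts at 0.6 to 1.2; 0 = tight, bar along the stripe, against a stop; other stop at 1.57. Turns against 0.04 N m and stays where left; does not come off.
- jar_tight: The other jar, alike in size and colour, cap tight (bar along its stripe, does not turn). Origin: centre of its underside. Both jars stand in square pockets, 66 mm wide, 14 mm deep, 100 mm apart, floor 8 mm above the bench, of a fixed plywood holder 90x200x22 mm, which keep them from turning.
- rework_tray: Shallow red plastic tray, fixed to the bench, 150x150 mm outside, 18 mm high, walls and floor 5 mm thick. Origin at the centre of its underside, x and y along its sides, z up; its floor's upper side is at z = 5 mm.

How it is judged:
By the outcome, as a careful person would: the job done as asked, in the order asked, and still so for the second after the job is handed in, with the robot touching nothing.
It also fails if it takes over 46 s, if anything falls off the work surface, if the arm or the gripper's body presses on something with over 40 N, if the wrist force passes 120 N, or if a joint passes its speed limit or range.

### The arm

A 6-joint arm with a two-finger parallel gripper is mounted at the origin on a cart in front of the work surface, level with it; the furniture and walls round the work are solid. World frame = base frame: x ahead of the robot, y to its left, z up, the work surface at z = 0. Lengths are in mm, angles in degrees, forces in N, time in s.
With the tool pointing down it reaches from about 350 to 850 mm from the base axis. Payload 8.1 kg.
Tool frame: the origin (TCP) lies at the very end of the fingers, on their centre line; the grasp point (between the pads) lies grip_depth behind it (grip_depth is the distance from the TCP to the grasp point, in mm); z points along the fingers, y is the direction in which the jaws open and shut (so a half turn about z gives the same grasp; the last joint's range is limited). The gripper opens to 85 mm and grips with 20 to 120 N. Pads are 22 mm wide; open, the fingers measure 114 mm over their backs; the gripper's body (76 mm by 85 mm) begins 54 mm behind the grasp point. The pads swing forward as they close: fully open they stand 13 mm farther back than shut.
Start: joints at [-78.002, 7.471, 85.268, -0, 87.261, -4.893], TCP at [174.349, -574.115, 231.292] pointing down, gripper open.
Joint ranges: [-169.43, 169.43], [-51.17, 129.36], [1.28, 143.12], [-76.62, 256.62], [0, 156.53], [-152.29, 152.29]. Speed limits (degrees/s): [136.94, 136.94, 159.86, 180, 180, 180].

### API

Orientations are given as [roll, pitch, yaw] about the fixed x, y, z axes, in that order (R = Rz(yaw) Ry(pitch) Rx(roll)).
In Python, from bench import * gives the robot as it stands.
- The arm moves only by the tool step_arm, never from a script. Its argument "plan" is a list of rows, each an object of numbers: "grip": the finger opening in cm, from 0 to 8.54; "tx", "ty", "tz": the shift along the tool's x, y, z in cm; "ax", "ay", "az": the turn, a rotation vector about the tool's x, y, z in degrees. In form: [{"grip": .., "tx": .., "ty": .., "tz": .., "ax": .., "ay": .., "az": ..}, ...]. A call has 1 to 8 rows; each row shifts and turns the commanded pose from where the row before left it, along the tool's axes as they then stand; what a row does not reach is not made up. A row lasts 1/12 s, in which the tool goes at most 41.7 mm and 7.16 degrees, less where a joint would pass 70% of its speed; a pose out of reach is approached as far as the arm can. A call with a gripper value outside its range is refused whole. The fingers move at their own pace and stop on an object; "newtons" is the grip in N (left out, the last holds). Time passes only in rows, so rows that do not move let the fingers close. It gives the time, the measured TCP pose, the force and the opening at its end, in the units of the state.
- sense(): the state, without advancing time (a new reading comes with each control period).
- snapshot(name): name is "scene" or "top"; returns the picture (420x560x3 uint8, red, green, blue); there is no depth.
- camera_model(name): a dict with "intrinsics" (3x3 intrinsics, pixels), "pose" (4x4, takes a point from camera to world coordinates). Camera axes: x right, y down, z forward; pixel columns grow to the right and rows downward; lengths in mm; the calibration is good to about 2 mm. A picture is of the moment at which its call begins. camera_model takes no time and is no camera call.
- hand_in(): hands the job in, once; it reports no verdict.
The state is a dict: "time": time; "joint_pos": joint angles; "qd": joint speeds; "joint_efforts": joint torques, N m; "tool_pos": TCP position; "tcp_rot": TCP orientation; "ft_force": force on the tool from outside, world axes, zero at the start; "wrist_torque": the same for the moment, N m; "finger_gap": finger opening in mm.
Only numpy, scipy, OpenCV 4.12 (cv2) and the standard library are available. Lean on these libraries where they do the work, as an engineer would, in place of code of your own. Each camera call takes 0.05 s, during which the arm holds its last target.

## Working session

There is one attempt and no reset: what is moved stays moved. The work goes in short steps, Python scripts to look and compute and a tool call to move; the robot and the scene stay as the last step left them, time stands still between calls to the robot, and variables do not carry over. Pictures are saved under pics/ and viewed, and the job is handed in when it is done.

Besides the shell and the picture viewer there is one more tool, called after "Request:" as a command line: name --argument value ..., lists and objects as JSON in quotes. step_arm: Moves the arm, as the interface text tells. Its arguments: {"type":"object","properties":{"plan":{"type":"array","items":{"type":"object","properties":{"grip":{"type":"number"},"tx":{"type":"number"},"ty":{"type":"number"},"tz":{"type":"number"},"ax":{"type":"number"},"ay":{"type":"number"},"az":{"type":"number"}}}},"newtons":{"type":"number"}},"required":["plan"]}

```bash
mkdir -p pics; ls; python3 - <<'E'
from bench import *
import cv2
print(sense())
for n in ("top","scene"):
    im=snapshot(n); cv2.imwrite(f"pics/{n}0.png",im[:,:,::-1]); m=camera_model(n); print(n,m)
print(grip_depth if 'grip_depth' in globals() else None)
print([k for k in globals() if k[0]!='_'])
E
```

```text
pics
{'time': 0.0, 'joint_pos': array([-7.80024376e+01,  7.51552615e+00,  8.53309537e+01, -1.24839949e-03,
        8.72611299e+01, -4.89239536e+00]), 'qd': array([-0.00712443, -0.01384416, -0.08076795,  0.0028593 ,  0.16205791,
       -0.07497975]), 'joint_efforts': array([ 4.07749440e-05, -5.69389021e+01, -5.00556958e+01, -3.74018555e-04,
        1.43046014e-02, -9.43278991e-06]), 'tool_pos': array([ 174.22411839, -573.56203353,  230.22402606]), 'tcp_rot': array([-1.79892676e+02, -7.93514074e-03,  1.68900112e+01]), 'ft_force': array([ 0.7356606 , -0.42338946,  0.47050517]), 'wrist_torque': array([ 0.03319075, -0.01001752, -0.06187328]), 'finger_gap': 84.84570262997511}
top {'intrinsics': array([[458.03131553,   0.        , 282.31730029],
       [  0.        , 458.03131553, 205.64305675],
       [  0.        ,   0.        ,   1.        ]]), 'pose': array([[ 2.66162345e-02, -9.99486701e-01,  1.78300196e-02,
         4.21009411e+02],
       [-9.99640082e-01, -2.65519192e-02,  3.83424925e-03,
         6.22848733e+00],
       [-3.35885990e-03, -1.79256555e-02, -9.99833681e-01,
         9.63929110e+02],
       [ 0.00000000e+00,  0.00000000e+00,  0.00000000e+00,
         1.00000000e+00]])}
scene {'intrinsics': array([[518.26989664,   0.        , 283.69399522],
       [  0.        , 518.26989664, 213.43577285],
       [  0.        ,   0.        ,   1.        ]]), 'pose': array([[-8.85238268e-01, -2.20054773e-01,  4.09791538e-01,
        -1.76805016e+00],
       [-4.64761977e-01,  3.83053683e-01, -7.98289535e-01,
         8.59978143e+02],
       [ 1.86952648e-02, -8.97131971e-01, -4.41366870e-01,
         5.45569219e+02],
       [ 0.00000000e+00,  0.00000000e+00,  0.00000000e+00,
         1.00000000e+00]])}
18.700000000000003
['snapshot', 'camera_model', 'hand_in', 'sense', 'PlanningError', 'grip_depth', 'cv2', 'n', 'im', 'm']
```

View pics/top0.png

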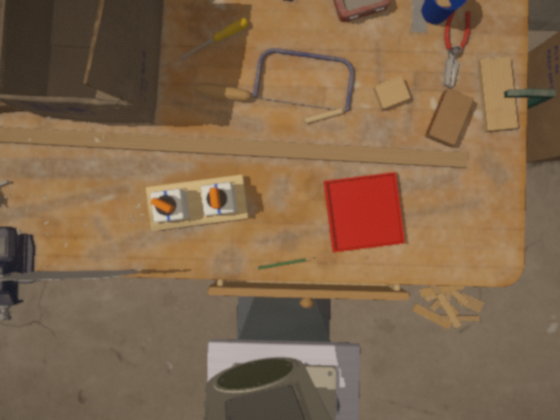

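View pics/scene0.png

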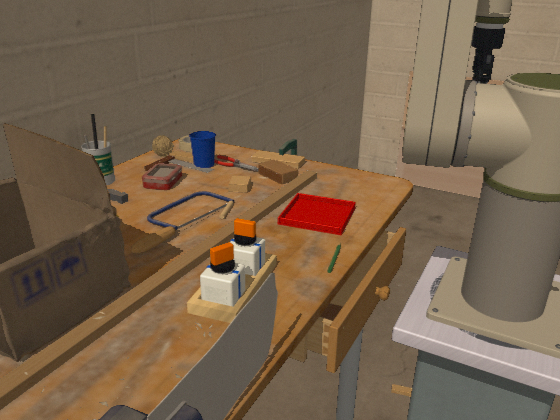

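```bash
python3 - <<'E'
import cv2
im=cv2.imread("pics/top0.png")
cv2.imwrite("pics/topz.png",cv2.resize(im[165:240,135:260],None,fx=6,fy=6,interpolation=cv2.INTER_CUBIC))
cv2.imwrite("pics/trayz.png",cv2.resize(im[160:262,310:420],None,fx=5,fy=5,interpolation=cv2.INTER_CUBIC))
im=cv2.imread("pics/scene0.png")
cv2.imwrite("pics/scz.png",cv2.resize(im[200:340,170:310],None,fx=4,fy=4,interpolation=cv2.INTER_CUBIC))
E
```

```text
(no output)
```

View pics/topz.png

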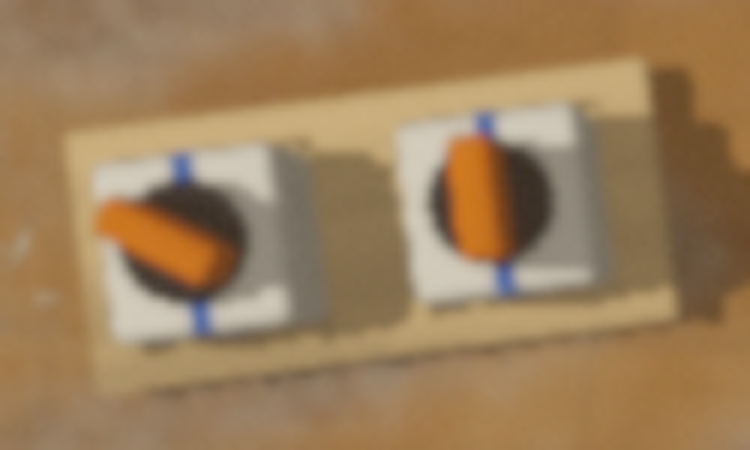

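View pics/scz.png

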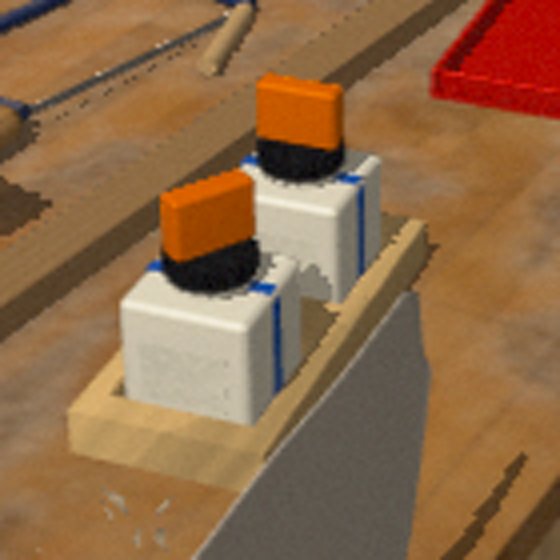

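```bash
cat > h.py <<'E'
import numpy as np, cv2
from bench import camera_model
def proj(n,P):
    m=camera_model(n);T=np.linalg.inv(m['pose']);P=np.atleast_2d(P)
    c=P@T[:3,:3].T+T[:3,3];p=c@m['intrinsics'].T;return p[:,:2]/p[:,2:]
def at(n,uv,z):
    m=camera_model(n);uv=np.atleast_2d(uv).astype(float)
    d=np.c_[uv,np.ones(len(uv))]@np.linalg.inv(m['intrinsics']).T@m['pose'][:3,:3].T
    o=m['pose'][:3,3];return o+d*((z-o[2])/d[:,2:])
def ray(n,uv):
    a=at(n,uv,0)[0];o=camera_model(n)['pose'][:3,3];return o,(a-o)/np.linalg.norm(a-o)
def tri(u1,u2):
    o1,d1=ray('top',u1);o2,d2=ray('scene',u2)
    s=np.linalg.lstsq(np.c_[d1,-d2],o2-o1,rcond=None)[0]
    p,q=o1+s[0]*d1,o2+s[1]*d2;return (p+q)/2,np.linalg.norm(p-q)
E
python3 - <<'E'
from h import *
f=lambda L:[(135+(x+.5)/6-.5,165+(y+.5)/6-.5) for x,y in L]
np.set_printoptions(precision=1,suppress=True)
for nm,L in (("loose",[(93,163),(272,145),(291,325),(112,342)]),("tight",[(398,127),(578,104),(598,282),(420,303)])):
    c=at('top',f(L),68);print(nm,c,c.mean(0))
s=at('top',f([(181,160),(202,328)]),68);print('stripe',s,np.degrees(np.arctan2(*(s[0]-s[1])[1::-1])))
h=at('top',f([(65,133),(645,60),(680,318),(103,392)]),22);print('holder',h,h.mean(0))
im=cv2.imread('pics/top0.png');hsv=cv2.cvtColor(im,cv2.COLOR_BGR2HSV)
m=cv2.inRange(hsv,(0,190,90),(16,255,255));m2=m[:, :195]
v,u=np.nonzero(m[190:225,145:190]);u+=145;v+=190
print(len(u),cv2.minAreaRect(np.c_[u,v].astype(np.float32)),hsv[206,163])
b=at('top',f([(100,205),(118,207),(222,242),(207,268),(105,228)]),114);print(b)
# tray
r=((hsv[...,0]<6)|(hsv[...,0]>174))&(hsv[...,1]>200)
r=r.astype(np.uint8);r[:160]=0;r[:,:315]=0;r[262:]=0;r[:,415:]=0
cs=max(cv2.findContours(r,0,1)[0],key=cv2.contourArea)
bx=cv2.boxPoints(cv2.minAreaRect(cs));t=at('top',bx,18);print('tray',bx,t,t.mean(0))
print('blade tip',tri((190,270),(273,276)),tri((30,275),(130,400)))
E
```

```text
loose [[457.3 269.4  68. ]
 [464.7 211.1  68. ]
 [406.2 203.1  68. ]
 [399.1 261.3  68. ]] [431.8 236.2  68. ]
tight [[471.7 170.1  68. ]
 [480.8 111.6  68. ]
 [422.9 103.4  68. ]
 [414.5 161.2  68. ]] [447.5 136.6  68. ]
stripe [[459.1 240.7  68. ]
 [404.4 232.1  68. ]] 8.910713061159353
holder [[469.2 292.9  22. ]
 [499.6  94.4  22. ]
 [411.4  79.9  22. ]
 [380.8 277.   22. ]] [440.2 186.   22. ]
136 ((161.6000213623047, 204.80003356933594), (20.57182502746582, 7.155416965484619), 26.56505012512207) [ 15 213 202]
[[442.5 253.3 114. ]
 [442.  247.7 114. ]
 [432.1 215.1 114. ]
 [423.9 219.5 114. ]
 [435.4 251.5 114. ]]
tray [[323.8 181.9]
 [394.7 172.6]
 [403.8 242. ]
 [333.  251.4]] [[ 489.2  -74.6   18. ]
 [ 512.3 -220.5   18. ]
 [ 369.5 -242.5   18. ]
 [ 346.4  -97.    18. ]] [ 429.4 -158.7   18. ]
blade tip (array([327.7, 199. ,  65. ]), np.float64(49.184697964008514)) (array([320.7, 523.2,  76.6]), np.float64(82.49623461024181))
```

View pics/trayz.png

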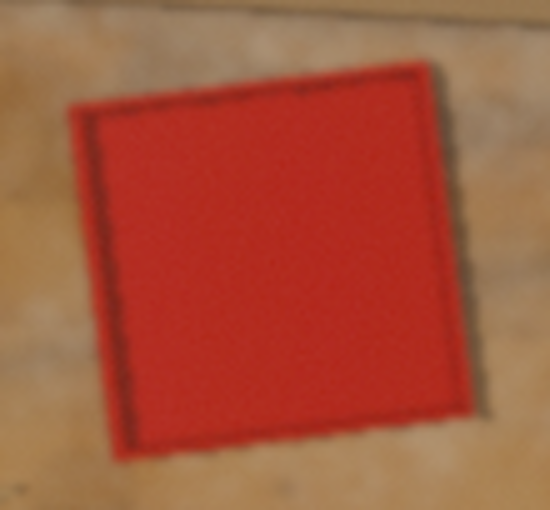

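```bash
python3 - <<'E'
from h import *
im=cv2.imread("pics/top0.png")
cv2.imwrite("pics/sawz.png",cv2.resize(im[215:320,0:200],None,fx=4,fy=4,interpolation=cv2.INTER_CUBIC))
im=cv2.imread("pics/scene0.png")
cv2.imwrite("pics/saw2.png",cv2.resize(im[260:420,100:300],None,fx=3.5,fy=3.5,interpolation=cv2.INTER_CUBIC))
np.set_printoptions(precision=1,suppress=True)
for z in (0,50,100,150,200,250):
    P=at('scene',(275,276),z);Q=at('scene',(271,338),z);print(z,P[0],proj('top',P),Q[0],proj('top',Q))
E
```

```text
0 [393.1 121.7   0. ] [[228.6 225.6]] [312.4 283.4   0. ] [[150.7 262. ]]
50 [356.9 189.4  50. ] [[191.2 243.5]] [283.6 336.2  50. ] [[116.5 278.4]]
100 [320.7 257.  100. ] [[149.4 263.5]] [254.8 389.1 100. ] [[ 78.2 296.7]]
150 [284.5 324.7 150. ] [[102.4 286. ]] [226.  441.9 150. ] [[ 35.3 317.3]]
200 [248.4 392.3 200. ] [[ 49.2 311.4]] [197.2 494.8 200. ] [[-13.4 340.6]]
250 [212.2 460.  250. ] [[-11.6 340.4]] [168.4 547.6 250. ] [[-68.9 367.2]]
```

View pics/sawz.png

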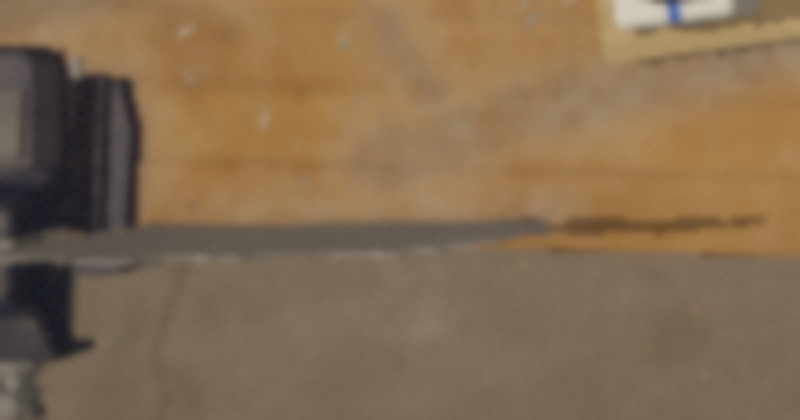

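View pics/saw2.png

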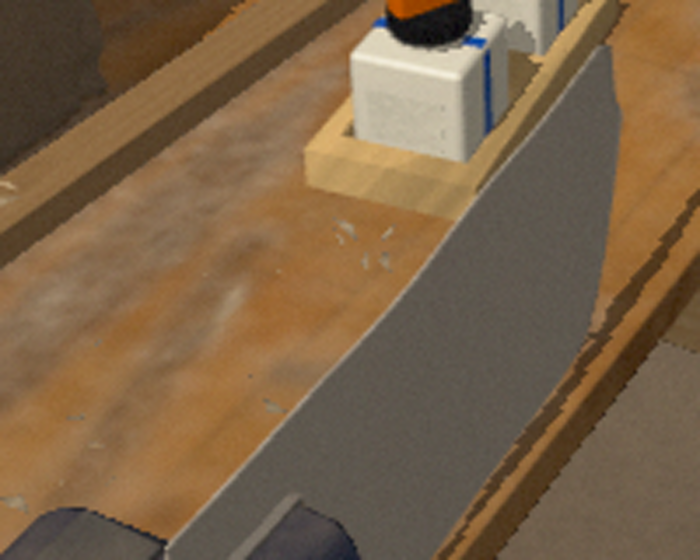

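```bash
cat >> h.py <<'E'
def bar(c,phi,z0,z1,L=40,W=14):
    p=np.radians(phi);a=np.array([np.cos(p),np.sin(p)]);b=np.array([-a[1],a[0]])
    return np.array([[*(np.array(c)+i*L/2*a+j*W/2*b),z] for i in(-1,1) for j in(-1,1) for z in(z0,z1)])
def sil(n,P,box,S=8):
    q=(proj(n,P)-box[:2]+.5)*S
    m=np.zeros(((box[3]-box[1])*S,(box[2]-box[0])*S),np.uint8)
    cv2.fillConvexPoly(m,cv2.convexHull(q.astype(np.float32)).astype(np.int32),1);return m>0
def omask(im,box,S=8):
    c=im[box[1]:box[3],box[0]:box[2]]
    c=cv2.resize(c,None,fx=S,fy=S,interpolation=cv2.INTER_LINEAR)
    h=cv2.cvtColor(c,cv2.COLOR_BGR2HSV);return (h[...,0]<17)&(h[...,1]>215)&(h[...,2]>95)
def iou(a,b):return (a&b).sum()/(a|b).sum()
E
python3 - <<'E'
from h import *
from scipy.optimize import minimize
top=cv2.imread('pics/top0.png');sc=cv2.imread('pics/scene0.png')
for nm,c,bt,bs,z in (('loose',(431.8,236.2),(146,192,182,220),(200,238,245,272),84),('tight',(447.5,136.6),(200,182,235,215),(225,212,265,250),84)):
    mt=omask(top,bt);ms=omask(sc,bs)
    cv2.imwrite(f'pics/m_{nm}.png',mt*255)
    sh=np.zeros(4)
    # per-view offsets separately: fit c,phi in each view
    for v,m,b in(('top',mt,bt),('scene',ms,bs)):
        best=max(((iou(sil(v,bar((c[0]+dx,c[1]+dy),ph,z,z+30),b),m),ph,dx,dy) for ph in range(0,92,4) for dx in(-4,-2,0,2,4) for dy in(-4,-2,0,2,4)))
        r=minimize(lambda x:-iou(sil(v,bar((c[0]+x[1],c[1]+x[2]),x[0],z,z+30),b),m),best[1:],method='Nelder-Mead',options=dict(initial_simplex=np.array(best[1:])+np.array([[0,0,0],[4,0,0],[0,2,0],[0,0,2]])))
        print(nm,v,m.sum()/64,best,r.x.round(1),r.fun)
E
```

```text
loose top 2.84375 (np.float64(0.014673869225187455), 88, 4, 2) [88.  4.  2.] -0.014673869225187455
loose scene 399.515625 (np.float64(0.8567373969455332), 80, 2, 2) [80.5  1.7  2.5] -0.8614981986268778
tight top 21.5 (np.float64(0.10385284989781243), 40, 2, 2) [39.4  1.7  1.9] -0.10415243300690807
tight scene 399.5 (np.float64(0.7553140591893924), 0, 2, 2) [-7.   1.9  2.4] -0.7654454650228757[ WARN:0@0.871] global loadsave.cpp:1063 imwrite_ Unsupported depth image for selected encoder is fallbacked to CV_8U.
```

```bash
cat >> h.py <<'E'
def omask(im,box,S=8):
    c=im[box[1]:box[3],box[0]:box[2]]
    c=cv2.resize(c,None,fx=S,fy=S,interpolation=cv2.INTER_LINEAR).astype(float)
    B,G,R=c[...,0],c[...,1],c[...,2];return (R-B>75)&(G<.66*R)
def fit(nm,views,c,z,ph0=range(0,92,4)):
    from scipy.optimize import minimize
    for v,im,b in views:
        m=omask(im,b);cv2.imwrite(f'pics/m_{nm}_{v}.png',(m*255).astype(np.uint8))
        F=lambda x:-iou(sil(v,bar((c[0]+x[1],c[1]+x[2]),x[0],z,z+30),b),m)
        best=min((F((ph,dx,dy)),ph,dx,dy) for ph in ph0 for dx in(-4,-2,0,2,4) for dy in(-4,-2,0,2,4))[1:]
        r=minimize(F,best,method='Nelder-Mead',options=dict(initial_simplex=np.array(best)+np.array([[0,0,0],[4,0,0],[0,2,0],[0,0,2]])))
        print(nm,v,(m.sum()/64).round(),r.x.round(1),round(r.fun,3))
E
python3 - <<'E'
from h import *
top=cv2.imread('pics/top0.png');sc=cv2.imread('pics/scene0.png')
for nm,c,bt,bs in (('loose',(431.8,236.2),(146,192,182,220),(200,238,245,272)),('tight',(447.5,136.6),(200,182,235,215),(225,212,265,250))):
    fit(nm,(('top',top,bt),('scene',sc,bs)),c,84,range(-8,92,4))
E
```

```text
Traceback (most recent call last):
  File "h.py", line 37, in fit
    best=min((F((ph,dx,dy)),ph,dx,dy) for ph in ph0 for dx in(-4,-2,0,2,4) for dy in(-4,-2,0,2,4))[1:]
         ~~~^^^^^^^^^^^^^^^^^^^^^^^^^^^^^^^^^^^^^^^^^^^^^^^^^^^^^^^^^^^^^^^^^^^^^^^^^^^^^^^^^^^^^^
  File "h.py", line 37, in <genexpr>
    best=min((F((ph,dx,dy)),ph,dx,dy) for ph in ph0 for dx in(-4,-2,0,2,4) for dy in(-4,-2,0,2,4))[1:]
              ~^^^^^^^^^^^^
  File "h.py", line 36, in <lambda>
    F=lambda x:-iou(sil(v,bar((c[0]+x[1],c[1]+x[2]),x[0],z,z+30),b),m)
                    ~~~^^^^^^^^^^^^^^^^^^^^^^^^^^^^^^^^^^^^^^^^^^^^
  File "h.py", line 20, in sil
    q=(proj(n,P)-box[:2]+.5)*S
       ~~~~^^^^^
  File "h.py", line 4, in proj
    m=camera_model(n);T=np.linalg.inv(m['pose']);P=np.atleast_2d(P)
ValueError: time passes only in moves, steps and waits
```

```bash
sed -i 's/^from bench import camera_model/import bench,functools\ncamera_model=functools.lru_cache(None)(bench.camera_model)/' h.py
python3 - <<'E'
from h import *
top=cv2.imread('pics/top0.png');sc=cv2.imread('pics/scene0.png')
for nm,c,bt,bs in (('loose',(431.8,236.2),(146,192,182,220),(200,238,245,272)),('tight',(447.5,136.6),(200,182,235,215),(225,212,265,250))):
    fit(nm,(('top',top,bt),('scene',sc,bs)),c,84,range(-8,92,4))
E
```

```text
loose top 173.0 [64.9  0.3  2. ] -0.778
loose scene 427.0 [75.4  1.9  2.3] -0.899
tight top 170.0 [ 9.4 -1.6  2.3] -0.797
tight scene 432.0 [4.7 1.8 2.5] -0.801
```

Request:
step_arm --plan '[{"grip": 5.0,"tx": 2.1,"ty": -1.5},{"tx": 2.8,"ty": -1.9},{"tx": 2.8,"ty": -1.9},{"tx": 2.8,"ty": -1.9},{"tx": 2.8,"ty": -1.9},{"tx": 2.8,"ty": -1.9},{"tx": 2.8,"ty": -1.9},{"tx": 2.8,"ty": -1.9}]' --newtons 40

```text
invalid input
```

Request:
step_arm --plan '[{"grip": 5.0,"tx": 2.1,"ty": -1.5,"tz": 0,"ax": 0,"ay": 0,"az": 0},{"grip": 5.0,"tx": 2.8,"ty": -1.9,"tz": 0,"ax": 0,"ay": 0,"az": 0}]' --newtons 40

```text
time: 0.27
tool_pos: [210.1, -527.6, 230.3]
tcp_rot: [-179.9, 0.0, 16.7]
ft_force: [0.4, 0.4, 0.2]
finger_gap: 63.9
```

Request:
step_arm --plan '[{"grip": 5,"tx": 3.3,"ty": -2.3,"tz": 0,"ax": 0,"ay": 0,"az": 0},{"grip": 5,"tx": 3.3,"ty": -2.3,"tz": 0,"ax": 0,"ay": 0,"az": 0},{"grip": 5,"tx": 3.3,"ty": -2.3,"tz": 0,"ax": 0,"ay": 0,"az": 0},{"grip": 5,"tx": 3.3,"ty": -2.3,"tz": 0,"ax": 0,"ay": 0,"az": 0},{"grip": 5,"tx": 3.3,"ty": -2.3,"tz": 0,"ax": 0,"ay": 0,"az": 0},{"grip": 5,"tx": 3.3,"ty": -2.3,"tz": 0,"ax": 0,"ay": 0,"az": 0},{"grip": 5,"tx": 3.3,"ty": -2.3,"tz": 0,"ax": 0,"ay": 0,"az": 0},{"grip": 5,"tx": 3.3,"ty": -2.3,"tz": 0,"ax": 0,"ay": 0,"az": 0}]'

```text
time: 0.93
tool_pos: [411.1, -272.7, 231.0]
tcp_rot: [-180.0, 0.0, 16.9]
ft_force: [0.3, -1.5, 0.2]
finger_gap: 49.7
```

Request:
step_arm --plan '[{"grip": 5,"tx": 1.2,"ty": -3.5,"tz": 0,"ax": 0,"ay": 0,"az": 0},{"grip": 5,"tx": 1.2,"ty": -3.5,"tz": 0,"ax": 0,"ay": 0,"az": 0},{"grip": 5,"tx": 1.2,"ty": -3.5,"tz": 0,"ax": 0,"ay": 0,"az": 0},{"grip": 5,"tx": 1.2,"ty": -3.5,"tz": 0,"ax": 0,"ay": 0,"az": 0},{"grip": 5,"tx": 1.2,"ty": -3.5,"tz": 0,"ax": 0,"ay": 0,"az": 0},{"grip": 5,"tx": 1.2,"ty": -3.5,"tz": 0,"ax": 0,"ay": 0,"az": 0},{"grip": 5,"tx": 1.2,"ty": -3.5,"tz": 0,"ax": 0,"ay": 0,"az": 0},{"grip": 5,"tx": 1.2,"ty": -3.5,"tz": 0,"ax": 0,"ay": 0,"az": 0}]'

```text
time: 1.6
tool_pos: [420.4, 23.0, 231.1]
tcp_rot: [-180.0, 0.0, 16.9]
ft_force: [1.0, 0.7, 0.7]
finger_gap: 50.0
```

Request:
step_arm --plan '[{"grip": 5,"tx": 1.2,"ty": -3.4,"tz": 0,"ax": 0,"ay": 0,"az": 0},{"grip": 5,"tx": 1.2,"ty": -3.4,"tz": 0,"ax": 0,"ay": 0,"az": 0},{"grip": 5,"tx": 1.2,"ty": -3.4,"tz": 0,"ax": 0,"ay": 0,"az": 0},{"grip": 5,"tx": 1.2,"ty": -3.4,"tz": 0,"ax": 0,"ay": 0,"az": 0},{"grip": 5,"tx": 1.2,"ty": -3.4,"tz": 0,"ax": 0,"ay": 0,"az": 0},{"grip": 5,"tx": 1.2,"ty": -3.2,"tz": 0,"ax": 0,"ay": 0,"az": 0},{"grip": 5,"tx": 0,"ty": 0,"tz": 0,"ax": 0,"ay": 0,"az": 0}]'

```text
time: 2.18
tool_pos: [430.3, 240.4, 230.7]
tcp_rot: [-179.9, 0.0, 17.1]
ft_force: [1.0, -0.2, -0.2]
finger_gap: 50.1
```

Request:
step_arm --plan '[{"grip": 5,"tx": 0,"ty": 0,"tz": 0,"ax": 0,"ay": 0,"az": -7},{"grip": 5,"tx": 0,"ty": 0,"tz": 0,"ax": 0,"ay": 0,"az": -7},{"grip": 5,"tx": 0,"ty": 0,"tz": 0,"ax": 0,"ay": 0,"az": -7},{"grip": 5,"tx": 0,"ty": 0,"tz": 0,"ax": 0,"ay": 0,"az": -7},{"grip": 5,"tx": 0,"ty": 0,"tz": 0,"ax": 0,"ay": 0,"az": -7},{"grip": 5,"tx": 0,"ty": 0,"tz": 0,"ax": 0,"ay": 0,"az": -7},{"grip": 5,"tx": 0,"ty": 0,"tz": 0,"ax": 0,"ay": 0,"az": -7},{"grip": 5,"tx": 0,"ty": 0,"tz": 0,"ax": 0,"ay": 0,"az": -1}]'

```text
time: 2.85
tool_pos: [431.0, 235.1, 230.9]
tcp_rot: [-180.0, 0.0, 67.2]
ft_force: [0.2, -0.5, 0.2]
finger_gap: 50.3
```

Request:
step_arm --plan '[{"grip": 5,"tx": 0.2,"ty": 0.1,"tz": 3,"ax": 0,"ay": 0,"az": 0},{"grip": 5,"tx": 0,"ty": 0,"tz": 3.5,"ax": 0,"ay": 0,"az": 0},{"grip": 5,"tx": 0,"ty": 0,"tz": 3.5,"ax": 0,"ay": 0,"az": 0},{"grip": 5,"tx": 0,"ty": 0,"tz": 2,"ax": 0,"ay": 0,"az": 0},{"grip": 5,"tx": 0,"ty": 0,"tz": 1,"ax": 0,"ay": 0,"az": 0},{"grip": 5,"tx": 0,"ty": 0,"tz": 0.7,"ax": 0,"ay": 0,"az": 0},{"grip": 5,"tx": 0,"ty": 0,"tz": 0,"ax": 0,"ay": 0,"az": 0}]'

```text
time: 3.43
tool_pos: [432.5, 236.6, 93.5]
tcp_rot: [-179.9, 0.1, 66.8]
ft_force: [-0.4, -0.1, -0.3]
finger_gap: 50.1
```

```bash
python3 - <<'E'
from bench import *
import cv2
im=snapshot("scene")[:,:,::-1]; cv2.imwrite("pics/s1.png",im); cv2.imwrite("pics/s1z.png",cv2.resize(im[150:320,150:330],None,fx=3.3,fy=3.3,interpolation=cv2.INTER_CUBIC))
E
```

```text
(no output)
```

View pics/s1z.png

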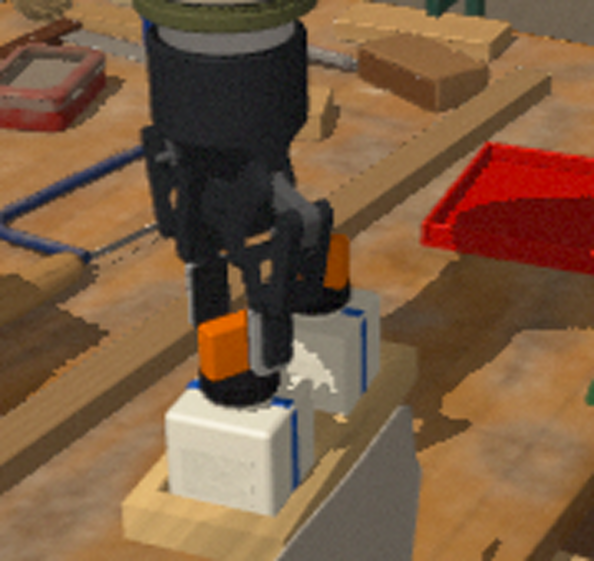

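The scene crop shows the two fingers straddling the orange bar, with the bar at about (222,345) in the crop and the right finger at (270,340). The neighbouring jar is clear. I'll close now.

Request:
step_arm --plan '[{"grip": 3,"tx": 0,"ty": 0,"tz": 0.3,"ax": 0,"ay": 0,"az": 0},{"grip": 2,"tx": 0,"ty": 0,"tz": 0,"ax": 0,"ay": 0,"az": 0},{"grip": 1.0,"tx": 0,"ty": 0,"tz": 0,"ax": 0,"ay": 0,"az": 0},{"grip": 1.0,"tx": 0,"ty": 0,"tz": 0,"ax": 0,"ay": 0,"az": 0},{"grip": 1.0,"tx": 0,"ty": 0,"tz": 0,"ax": 0,"ay": 0,"az": 0},{"grip": 1.0,"tx": 0,"ty": 0,"tz": 0,"ax": 0,"ay": 0,"az": 0}]' --newtons 40

```text
time: 3.98
tool_pos: [433.5, 237.2, 92.4]
tcp_rot: [179.9, -0.1, 66.9]
ft_force: [-2.0, -1.2, 6.0]
finger_gap: 12.9
```

```bash
python3 - <<'E'
from bench import *
s=sense();print(s['ft_force'],s['wrist_torque'],s['joint_pos'],s['finger_gap'],s['tool_pos'])
E
```

```text
[-2.030715   -1.16289725  5.98547313] [-0.17584439  0.41866618  0.00988456] [ 2.27366242e+01 -2.53567126e+00  1.10537533e+02  7.86131771e-04
  7.19149033e+01  4.58450915e+01] 12.860734825269335 [433.49011242 237.17758505  92.42742   ]
```

Request:
step_arm --plan '[{"grip": 1.0,"tx": 0,"ty": 0,"tz": -0.1,"ax": 0,"ay": 0,"az": 3},{"grip": 1.0,"tx": 0,"ty": 0,"tz": 0,"ax": 0,"ay": 0,"az": 5},{"grip": 1.0,"tx": 0,"ty": 0,"tz": 0,"ax": 0,"ay": 0,"az": 5},{"grip": 1.0,"tx": 0,"ty": 0,"tz": 0,"ax": 0,"ay": 0,"az": 5},{"grip": 1.0,"tx": 0,"ty": 0,"tz": 0,"ax": 0,"ay": 0,"az": 5},{"grip": 1.0,"tx": 0,"ty": 0,"tz": 0,"ax": 0,"ay": 0,"az": 5}]' --newtons 50

```text
time: 4.48
tool_pos: [433.2, 237.1, 92.6]
tcp_rot: [180.0, -0.0, 38.6]
ft_force: [0.7, 1.6, -0.7]
finger_gap: 13.0
```

```bash
python3 - <<'E'
from bench import *
s=sense();print(s['ft_force'],s['wrist_torque'],s['finger_gap'],s['tcp_rot'])
E
```

```text
[ 0.65091429  1.57887278 -0.67398052] [ 0.11045838 -0.0725223   0.00307395] 12.969637357876561 [ 1.79995105e+02 -4.94917278e-02  3.86442907e+01]
```

Request:
step_arm --plan '[{"grip": 1.0,"tx": 0,"ty": 0,"tz": 0,"ax": 0,"ay": 0,"az": 5},{"grip": 1.0,"tx": 0,"ty": 0,"tz": 0,"ax": 0,"ay": 0,"az": 5},{"grip": 1.0,"tx": 0,"ty": 0,"tz": 0,"ax": 0,"ay": 0,"az": 5},{"grip": 1.0,"tx": 0,"ty": 0,"tz": 0,"ax": 0,"ay": 0,"az": 5},{"grip": 1.0,"tx": 0,"ty": 0,"tz": 0,"ax": 0,"ay": 0,"az": 3},{"grip": 1.0,"tx": 0,"ty": 0,"tz": 0,"ax": 0,"ay": 0,"az": 0}]'

```text
time: 4.98
tool_pos: [433.1, 237.0, 92.5]
tcp_rot: [-180.0, -0.0, 15.7]
ft_force: [-0.6, 0.4, 0.5]
finger_gap: 12.7
```

```bash
python3 - <<'E'
from bench import *
import cv2
s=sense();print(s['ft_force'],s['wrist_torque'],s['finger_gap'],s['tcp_rot'])
im=snapshot("scene")[:,:,::-1]; cv2.imwrite("pics/s2.png",im); cv2.imwrite("pics/s2z.png",cv2.resize(im[200:320,170:310],None,fx=4,fy=4,interpolation=cv2.INTER_CUBIC))
E
```

```text
[-0.62093189  0.4086447   0.50320909] [-0.04528623  0.0679727  -0.0169652 ] 12.739250082071774 [-1.79992268e+02 -3.00014374e-02  1.57488297e+01]
```

View pics/s2z.png

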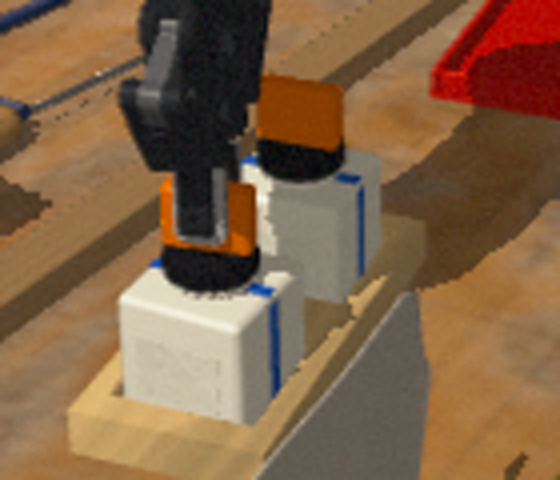

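Request:
step_arm --plan '[{"grip": 1.0,"tx": 0,"ty": 0,"tz": 0,"ax": 0,"ay": 0,"az": 2},{"grip": 1.0,"tx": 0,"ty": 0,"tz": 0,"ax": 0,"ay": 0,"az": 2},{"grip": 1.0,"tx": 0,"ty": 0,"tz": 0,"ax": 0,"ay": 0,"az": 2},{"grip": 1.0,"tx": 0,"ty": 0,"tz": 0,"ax": 0,"ay": 0,"az": 2},{"grip": 1.0,"tx": 0,"ty": 0,"tz": 0,"ax": 0,"ay": 0,"az": 0}]'

```text
time: 5.45
tool_pos: [433.1, 237.0, 92.5]
tcp_rot: [-180.0, -0.0, 7.9]
ft_force: [-0.9, 0.1, 1.0]
finger_gap: 13.0
```

```bash
python3 - <<'E'
from bench import *
s=sense();print(s['ft_force'],s['wrist_torque'],s['finger_gap'],s['tcp_rot'])
E
```

```text
[-0.89010998  0.05468575  0.99303077] [0.00983967 0.068207   0.00684089] 12.993870471495418 [-1.79992073e+02 -2.39752955e-02  7.92040754e+00]
```

Request:
step_arm --plan '[{"grip": 1.0,"tx": 0,"ty": 0,"tz": 0,"ax": 0,"ay": 0,"az": 2},{"grip": 1.0,"tx": 0,"ty": 0,"tz": 0,"ax": 0,"ay": 0,"az": 2},{"grip": 1.0,"tx": 0,"ty": 0,"tz": 0,"ax": 0,"ay": 0,"az": 0}]'

```text
time: 5.7
tool_pos: [433.0, 237.0, 92.5]
tcp_rot: [-180.0, -0.0, 3.9]
ft_force: [-1.1, 0.9, 1.4]
finger_gap: 12.7
```

```bash
python3 - <<'E'
from bench import *
s=sense();print(s['ft_force'],s['wrist_torque'],s['finger_gap'],s['tcp_rot'])
E
```

```text
[-1.09112985  0.91300363  1.41630469] [ 0.00996849  0.04152078 -0.03192381] 12.663716709146296 [-1.79990052e+02 -1.96806712e-02  3.94362677e+00]
```

Request:
step_arm --plan '[{"grip": 1.0,"tx": 0,"ty": 0,"tz": 0,"ax": 0,"ay": 0,"az": 2},{"grip": 1.0,"tx": 0,"ty": 0,"tz": 0,"ax": 0,"ay": 0,"az": 0}]'

```text
time: 5.87
tool_pos: [433.1, 237.1, 92.5]
tcp_rot: [-180.0, -0.0, 2.0]
ft_force: [0.1, 0.7, 1.4]
finger_gap: 13.0
```

```bash
python3 - <<'E'
from bench import *
import cv2
s=sense();print(s['ft_force'],s['wrist_torque'],s['finger_gap'],s['tcp_rot'])
im=snapshot("scene")[:,:,::-1]; cv2.imwrite("pics/s3.png",im); cv2.imwrite("pics/s3z.png",cv2.resize(im[200:320,170:310],None,fx=4,fy=4,interpolation=cv2.INTER_CUBIC))
E
```

```text
[0.07918641 0.71581463 1.43006065] [ 0.21336273 -0.10940064  0.43324725] 13.013997344851816 [-1.79980187e+02 -3.13752692e-02  1.99361962e+00]
```

View pics/s3z.png

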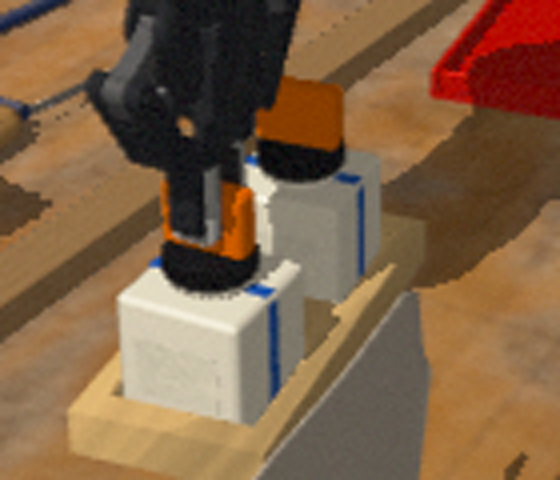

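Request:
step_arm --plan '[{"grip": 1.0,"tx": 0,"ty": 0,"tz": -0.5,"ax": 0,"ay": 0,"az": 0},{"grip": 1.0,"tx": 0,"ty": 0,"tz": -1,"ax": 0,"ay": 0,"az": 0},{"grip": 1.0,"tx": 0,"ty": 0,"tz": -1,"ax": 0,"ay": 0,"az": 0},{"grip": 1.0,"tx": 0,"ty": 0,"tz": -1.5,"ax": 0,"ay": 0,"az": 0},{"grip": 1.0,"tx": 0,"ty": 0,"tz": -2,"ax": 0,"ay": 0,"az": 0},{"grip": 1.0,"tx": 0,"ty": 0,"tz": -2,"ax": 0,"ay": 0,"az": 0},{"grip": 1.0,"tx": 0,"ty": 0,"tz": -2,"ax": 0,"ay": 0,"az": 0},{"grip": 1.0,"tx": 0,"ty": 0,"tz": -2,"ax": 0,"ay": 0,"az": 0}]' --newtons 60

```text
time: 6.58
tool_pos: [432.6, 236.7, 214.5]
tcp_rot: [180.0, -0.0, 1.9]
ft_force: [-0.4, -0.1, -3.3]
finger_gap: 12.5
```

Request:
step_arm --plan '[{"grip": 1.0,"tx": 0,"ty": 0,"tz": -1,"ax": 0,"ay": 0,"az": 0},{"grip": 1.0,"tx": 0,"ty": 0,"tz": 0,"ax": 0,"ay": 0,"az": 0}]'

```text
time: 6.75
tool_pos: [434.4, 237.5, 226.2]
tcp_rot: [-179.9, -0.3, 1.9]
ft_force: [0.3, 0.2, -1.7]
finger_gap: 12.9
```

```bash
python3 - <<'E'
from bench import *
import cv2
s=sense();print(s['ft_force'],s['wrist_torque'],s['finger_gap'],s['tcp_rot'])
im=snapshot("scene")[:,:,::-1]; cv2.imwrite("pics/s4.png",im); cv2.imwrite("pics/s4z.png",cv2.resize(im[100:320,130:310],None,fx=2.7,fy=2.7,interpolation=cv2.INTER_CUBIC))
E
```

```text
[ 0.26821869  0.15978367 -1.68814629] [-0.01204366 -0.00254735 -0.00268087] 12.944136135240296 [-179.88764457   -0.29754569    1.90423622]
```

View pics/s4z.png

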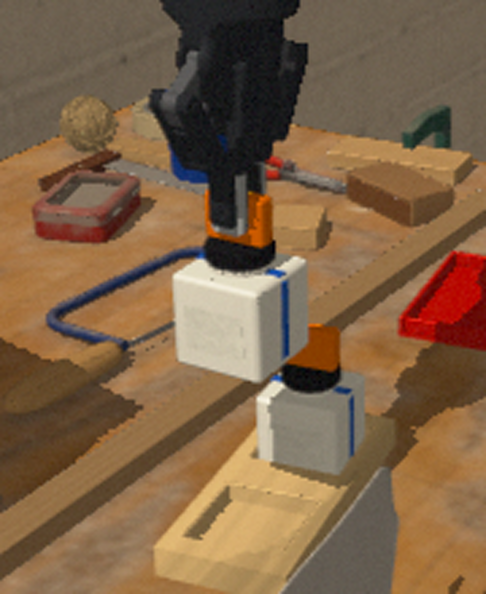

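Request:
step_arm --plan '[{"grip": 1.0,"tx": 0,"ty": 1,"tz": 0,"ax": 0,"ay": 0,"az": 0},{"grip": 1.0,"tx": -0.1,"ty": 2,"tz": 0,"ax": 0,"ay": 0,"az": 0},{"grip": 1.0,"tx": -0.1,"ty": 2.5,"tz": 0,"ax": 0,"ay": 0,"az": 0},{"grip": 1.0,"tx": -0.1,"ty": 3,"tz": 0,"ax": 0,"ay": 0,"az": 0},{"grip": 1.0,"tx": -0.1,"ty": 3,"tz": 0,"ax": 0,"ay": 0,"az": 0},{"grip": 1.0,"tx": -0.1,"ty": 3,"tz": 0,"ax": 0,"ay": 0,"az": 0},{"grip": 1.0,"tx": -0.1,"ty": 3,"tz": 0,"ax": 0,"ay": 0,"az": 0},{"grip": 1.0,"tx": -0.1,"ty": 3,"tz": 0,"ax": 0,"ay": 0,"az": 0}]'

```text
time: 7.47
tool_pos: [431.1, 29.9, 220.3]
tcp_rot: [180.0, 0.2, 1.9]
ft_force: [1.1, 0.3, -2.5]
finger_gap: 12.8
```

Request:
step_arm --plan '[{"grip": 1.0,"tx": -0.1,"ty": 3,"tz": 0,"ax": 0,"ay": 0,"az": 0},{"grip": 1.0,"tx": -0.1,"ty": 3,"tz": 0,"ax": 0,"ay": 0,"az": 0},{"grip": 1.0,"tx": -0.1,"ty": 3,"tz": 0,"ax": 0,"ay": 0,"az": 0},{"grip": 1.0,"tx": -0.1,"ty": 3,"tz": 0,"ax": 0,"ay": 0,"az": 0},{"grip": 1.0,"tx": -0.1,"ty": 3,"tz": 0,"ax": 0,"ay": 0,"az": 0},{"grip": 1.0,"tx": -0.1,"ty": 2.5,"tz": 0,"ax": 0,"ay": 0,"az": 0},{"grip": 1.0,"tx": -0.1,"ty": 1.5,"tz": 0,"ax": 0,"ay": 0,"az": 0},{"grip": 1.0,"tx": 0,"ty": 0,"tz": 0,"ax": 0,"ay": 0,"az": 0}]'

```text
time: 8.13
tool_pos: [430.1, -161.2, 220.3]
tcp_rot: [-180.0, 0.2, 1.7]
ft_force: [-0.7, -0.3, -2.8]
finger_gap: 12.7
```

Request:
step_arm --plan '[{"grip": 1.0,"tx": 0,"ty": 0,"tz": 1,"ax": 0,"ay": 0,"az": -2},{"grip": 1.0,"tx": 0,"ty": 0,"tz": 2,"ax": 0,"ay": 0,"az": -3},{"grip": 1.0,"tx": 0,"ty": 0,"tz": 2,"ax": 0,"ay": 0,"az": -2},{"grip": 1.0,"tx": 0,"ty": 0,"tz": 2,"ax": 0,"ay": 0,"az": 0},{"grip": 1.0,"tx": 0,"ty": 0,"tz": 2,"ax": 0,"ay": 0,"az": 0},{"grip": 1.0,"tx": 0,"ty": 0,"tz": 1,"ax": 0,"ay": 0,"az": 0},{"grip": 1.0,"tx": 0,"ty": 0,"tz": 0.5,"ax": 0,"ay": 0,"az": 0},{"grip": 1.0,"tx": 0,"ty": 0,"tz": 0,"ax": 0,"ay": 0,"az": 0}]'

```text
time: 8.8
tool_pos: [430.7, -157.5, 115.7]
tcp_rot: [-179.9, 0.2, 8.9]
ft_force: [-0.3, -0.2, -2.4]
finger_gap: 12.6
```

```bash
python3 - <<'E'
from bench import *
import cv2
s=sense();print(s['ft_force'],s['wrist_torque'],s['finger_gap'],s['tcp_rot'])
im=snapshot("scene")[:,:,::-1]; cv2.imwrite("pics/s5.png",im); cv2.imwrite("pics/s5z.png",cv2.resize(im[100:260,230:400],None,fx=3.5,fy=3.5,interpolation=cv2.INTER_CUBIC))
E
```

```text
[-0.34306887 -0.20299606 -2.37181515] [-0.02314255 -0.04281006 -0.04167075] 12.564127391124314 [-1.79886168e+02  1.54322847e-01  8.90831311e+00]
```

View pics/s5z.png

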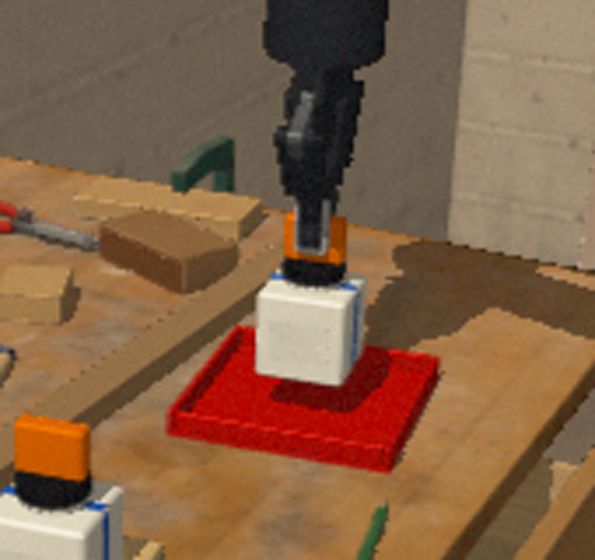

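Request:
step_arm --plan '[{"grip": 1.0,"tx": 0,"ty": 0,"tz": 0.7,"ax": 0,"ay": 0,"az": 0},{"grip": 1.0,"tx": 0,"ty": 0,"tz": 0.7,"ax": 0,"ay": 0,"az": 0},{"grip": 1.0,"tx": 0,"ty": 0,"tz": 0.5,"ax": 0,"ay": 0,"az": 0},{"grip": 1.0,"tx": 0,"ty": 0,"tz": 0.2,"ax": 0,"ay": 0,"az": 0},{"grip": 1.0,"tx": 0,"ty": 0,"tz": 0.1,"ax": 0,"ay": 0,"az": 0},{"grip": 1.0,"tx": 0,"ty": 0,"tz": 0,"ax": 0,"ay": 0,"az": 0}]'

```text
time: 9.35
tool_pos: [431.8, -158.3, 95.1]
tcp_rot: [-180.0, 0.0, 8.9]
ft_force: [0.0, 0.6, -2.5]
finger_gap: 12.7
```

Request:
step_arm --plan '[{"grip": 1.0,"tx": 0,"ty": 0,"tz": 0.1,"ax": 0,"ay": 0,"az": 0},{"grip": 1.0,"tx": 0,"ty": 0,"tz": 0.1,"ax": 0,"ay": 0,"az": 0},{"grip": 1.0,"tx": 0,"ty": 0,"tz": 0,"ax": 0,"ay": 0,"az": 0}]'

```text
time: 9.6
tool_pos: [432.0, -158.4, 93.3]
tcp_rot: [180.0, -0.0, 8.9]
ft_force: [-0.4, 0.2, -3.3]
finger_gap: 12.3
```

Request:
step_arm --plan '[{"grip": 1.0,"tx": 0,"ty": 0,"tz": 0.1,"ax": 0,"ay": 0,"az": 0},{"grip": 1.0,"tx": 0,"ty": 0,"tz": 0,"ax": 0,"ay": 0,"az": 0}]'

```text
time: 9.77
tool_pos: [431.9, -158.4, 92.2]
tcp_rot: [-180.0, -0.0, 8.9]
ft_force: [-0.2, 0.2, -2.4]
finger_gap: 12.7
```

Request:
step_arm --plan '[{"grip": 1.0,"tx": 0,"ty": 0,"tz": 0.1,"ax": 0,"ay": 0,"az": 0},{"grip": 1.0,"tx": 0,"ty": 0,"tz": 0.05,"ax": 0,"ay": 0,"az": 0},{"grip": 1.0,"tx": 0,"ty": 0,"tz": 0,"ax": 0,"ay": 0,"az": 0}]'

```text
time: 10.02
tool_pos: [431.9, -158.3, 90.6]
tcp_rot: [-180.0, 0.0, 8.9]
ft_force: [-0.6, -0.4, -3.0]
finger_gap: 12.6
```

Request:
step_arm --plan '[{"grip": 1.0,"tx": 0,"ty": 0,"tz": 0.1,"ax": 0,"ay": 0,"az": 0},{"grip": 1.0,"tx": 0,"ty": 0,"tz": 0,"ax": 0,"ay": 0,"az": 0}]'

```text
time: 10.18
tool_pos: [431.9, -158.3, 89.7]
tcp_rot: [-180.0, 0.0, 8.9]
ft_force: [-0.2, 0.5, -2.8]
finger_gap: 12.7
```

Request:
step_arm --plan '[{"grip": 1.0,"tx": 0,"ty": 0,"tz": 0.1,"ax": 0,"ay": 0,"az": 0},{"grip": 1.0,"tx": 0,"ty": 0,"tz": 0,"ax": 0,"ay": 0,"az": 0}]'

```text
time: 10.35
tool_pos: [432.2, -158.4, 89.6]
tcp_rot: [180.0, -0.0, 8.9]
ft_force: [-4.3, 2.4, 4.7]
finger_gap: 12.7
```

Request:
step_arm --plan '[{"grip": 1.0,"tx": 0,"ty": 0,"tz": 0.05,"ax": 0,"ay": 0,"az": 0},{"grip": 1.0,"tx": 0,"ty": 0,"tz": 0,"ax": 0,"ay": 0,"az": 0}]'

```text
time: 10.52
tool_pos: [432.3, -158.4, 89.6]
tcp_rot: [180.0, -0.0, 8.9]
ft_force: [-5.8, 2.9, 9.6]
finger_gap: 12.5
```

Request:
step_arm --plan '[{"grip": 1.0,"tx": 0,"ty": 0,"tz": -0.05,"ax": 0,"ay": 0,"az": 0},{"grip": 1.6,"tx": 0,"ty": 0,"tz": 0,"ax": 0,"ay": 0,"az": 0},{"grip": 2.5,"tx": 0,"ty": 0,"tz": 0,"ax": 0,"ay": 0,"az": 0},{"grip": 5,"tx": 0,"ty": 0,"tz": 0,"ax": 0,"ay": 0,"az": 0},{"grip": 5,"tx": 0,"ty": 0,"tz": 0,"ax": 0,"ay": 0,"az": 0},{"grip": 5,"tx": 0,"ty": 0,"tz": 0,"ax": 0,"ay": 0,"az": 0},{"grip": 5,"tx": 0,"ty": 0,"tz": 0,"ax": 0,"ay": 0,"az": 0}]' --newtons 20

```text
time: 11.1
tool_pos: [432.0, -158.4, 88.7]
tcp_rot: [-180.0, 0.0, 8.9]
ft_force: [0.6, -0.0, -0.1]
finger_gap: 49.6
```

Request:
step_arm --plan '[{"grip": 5,"tx": 0,"ty": 0,"tz": -0.5,"ax": 0,"ay": 0,"az": 0},{"grip": 5,"tx": 0,"ty": 0,"tz": -1,"ax": 0,"ay": 0,"az": 0},{"grip": 5,"tx": 0,"ty": 0,"tz": -2,"ax": 0,"ay": 0,"az": 0},{"grip": 5,"tx": 0,"ty": 0,"tz": -3,"ax": 0,"ay": 0,"az": 0},{"grip": 5,"tx": 0,"ty": 0,"tz": -3,"ax": 0,"ay": 0,"az": 0},{"grip": 5,"tx": 0,"ty": 0,"tz": -3,"ax": 0,"ay": 0,"az": 0},{"grip": 5,"tx": 0,"ty": 0,"tz": -1,"ax": 0,"ay": 0,"az": 0},{"grip": 5,"tx": 0,"ty": 0,"tz": 0,"ax": 0,"ay": 0,"az": 0}]'

```text
time: 11.77
tool_pos: [434.0, -159.3, 228.5]
tcp_rot: [179.7, -0.4, 8.9]
ft_force: [-0.2, -0.1, 0.4]
finger_gap: 49.9
```

Request:
step_arm --plan '[{"grip": 5,"tx": -0.4,"ty": -3,"tz": 0,"ax": 0,"ay": 0,"az": 0},{"grip": 5,"tx": -0.4,"ty": -3,"tz": 0,"ax": 0,"ay": 0,"az": 0},{"grip": 5,"tx": -0.4,"ty": -3,"tz": 0,"ax": 0,"ay": 0,"az": 0},{"grip": 5,"tx": -0.4,"ty": -3,"tz": 0,"ax": 0,"ay": 0,"az": 0},{"grip": 5,"tx": -0.4,"ty": -3,"tz": 0,"ax": 0,"ay": 0,"az": 0},{"grip": 5,"tx": -0.4,"ty": -2,"tz": 0,"ax": 0,"ay": 0,"az": 0},{"grip": 5,"tx": 0,"ty": 0,"tz": 0,"ax": 0,"ay": 0,"az": 0}]'

```text
time: 12.35
tool_pos: [380.4, 8.7, 222.6]
tcp_rot: [-179.9, 0.1, 9.1]
ft_force: [-0.5, -0.1, -0.3]
finger_gap: 49.8
```

```bash
python3 - <<'E'
from h import *
from bench import snapshot
np.set_printoptions(precision=1,suppress=True)
t=snapshot("top")[:,:,::-1].copy();s=snapshot("scene")[:,:,::-1].copy()
cv2.imwrite("pics/t6.png",t);cv2.imwrite("pics/s6.png",s)
a=cv2.resize(t[165:260,310:420],None,fx=3.6,fy=3.6,interpolation=cv2.INTER_CUBIC)
b=cv2.resize(s[150:250,260:370],None,fx=3.6,fy=3.6,interpolation=cv2.INTER_CUBIC)
h=min(len(a),len(b));cv2.imwrite("pics/c6.png",np.hstack([a[:h],b[:h]]))
E
```

```text
(no output)
```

View pics/c6.png

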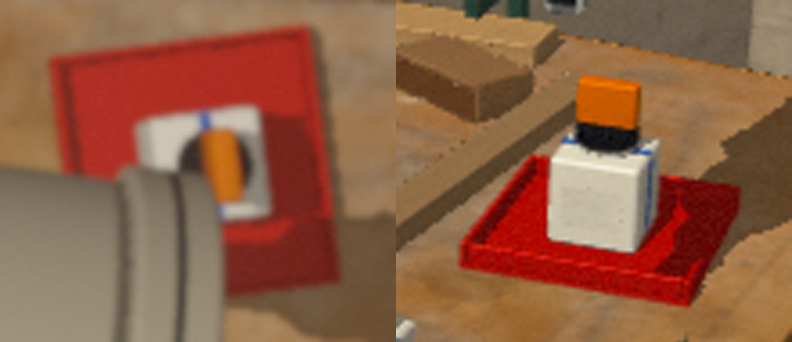

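View pics/t6.png

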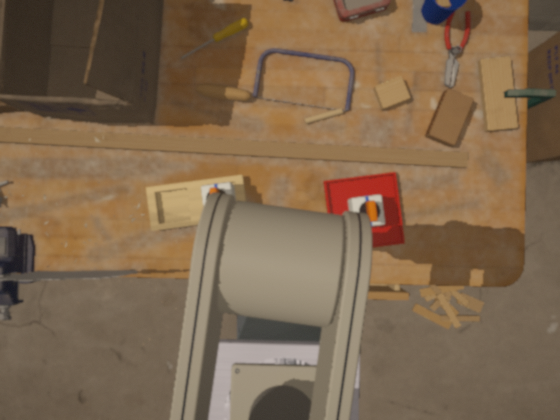

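The jar stands upright in the tray, at about (370,210) in the top view. The arm partly hides it, so I'll move clear to check that the bar lines up with the stripe.

Request:
step_arm --plan '[{"grip": 5,"tx": 0.6,"ty": -3,"tz": 0,"ax": 0,"ay": 0,"az": 0},{"grip": 5,"tx": 0.6,"ty": -3,"tz": 0,"ax": 0,"ay": 0,"az": 0},{"grip": 5,"tx": 0.6,"ty": -3,"tz": 0,"ax": 0,"ay": 0,"az": 0},{"grip": 5,"tx": 0.6,"ty": -3,"tz": 0,"ax": 0,"ay": 0,"az": 0},{"grip": 5,"tx": 0.6,"ty": -3,"tz": 0,"ax": 0,"ay": 0,"az": 0},{"grip": 5,"tx": 0.6,"ty": -3,"tz": 0,"ax": 0,"ay": 0,"az": 0},{"grip": 5,"tx": 0,"ty": 0,"tz": 0,"ax": 0,"ay": 0,"az": 0}]'

```text
time: 13.03
tool_pos: [389.9, 192.4, 223.0]
tcp_rot: [-179.9, 0.0, 9.0]
ft_force: [0.2, 0.2, 1.2]
finger_gap: 50.0
```

```bash
python3 - <<'E'
from h import *
from bench import snapshot
t=snapshot("top")[:,:,::-1].copy();cv2.imwrite("pics/t7.png",t)
cv2.imwrite("pics/t7z.png",cv2.resize(t[165:260,310:420],None,fx=6,fy=6,interpolation=cv2.INTER_CUBIC))
s=cv2.imread("pics/s6.png")
for im,v,b in((t,'top',(355,192,386,228)),(s,'scene',(300,165,345,200))):
    fit('tray',((v,im,b),),(432,-158.4),81,range(-16,30,4))
E
```

```text
tray top 364.0 [ 8.5 -0.3 -0.4] -0.468
tray scene 286.0 [8.8 0.6 1.2] -0.824
```

View pics/t7z.png

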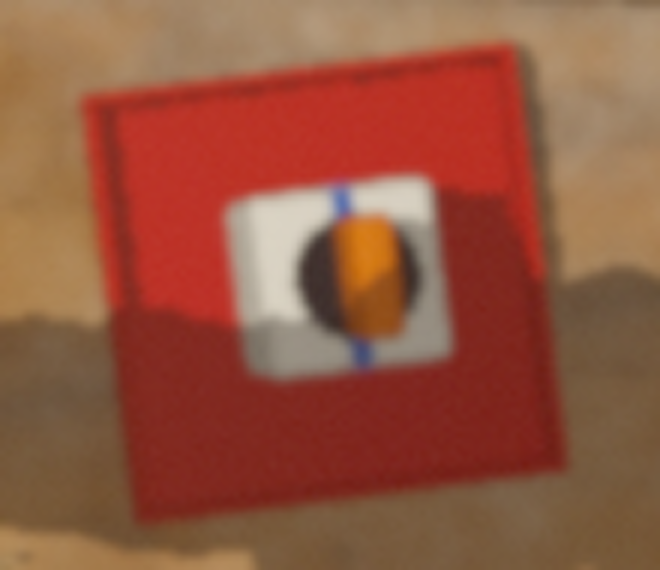

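```bash
python3 - <<'E'
from bench import *
print(hand_in())
E
```

```text
the job is handed in; nothing more can be done
None
```

The loose-capped jar (the one in the +y pocket) now stands tightened in the red tray, and I handed the job in at about 13 s of the 46 s allowed.

- **Twist:** I gripped the orange bar with the jar still in its pocket and turned it clockwise about 65° in all, the jar apparently shifting a little in its pocket. At the end the wrist torque jumped from about 0.03 to 0.43 N m with almost no sideways force, so I took that as the cap meeting its stop.
- **Move:** I lifted the jar by the bar, carried it to the tray and lowered it in 0.5–1 mm steps. The tray floor met it at TCP z = 89.6 mm, as predicted. I then opened the fingers and moved clear.
- **Placement:** The top and scene pictures show the jar upright near the tray's centre, well inside the walls, and nothing is touching it.
- **Cap alignment:** In the final top view the bar's edges lean 7.4–8.4° and the stripe leans 7.8°, so they line up within about 1°. The scene-view fit put the bar at 8.8°, close to the yaw at which I set the jar down (8.9°).
- **Weak or unmade checks:**
  - The final top-view fit of the bar overlapped poorly (0.47), because red tray pixels got into the mask, so I relied on the edges measured by eye.
  - The first two views disagreed by about 10° on the starting cap angle, which stopped mattering once the stop was felt.
- **Tight-capped jar:** I never touched it. The last top view with it in sight shows it still in its pocket, partly hidden by the arm.

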